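Set up the batch whiteboard on its kickstand and hold it for writing

ROBOT

A 7-joint arm with a two-finger parallel gripper is mounted at the origin on the work surface. World frame = base frame: x ahead of the robot, y to its left, z up, the work surface at z = 0. Lengths are in m, angles in rad, forces in N, time in s.
With the tool pointing down it reaches from about 0.425 to 0.875 m from the base axis. Payload 9.9 kg.
Tool frame: the origin (TCP) lies between the finger pads; the fingertips stand 8 mm ahead of it and the grasp point (between the pads) lies 11 mm behind it; z points along the fingers, y is the line along which they close (so a half turn about z gives the same grasp; the last joint's range is limited). The gripper opens to 85 mm and grips with 20 to 120 N. Pads are 22 mm wide; open, the fingers measure 114 mm over their backs; the gripper's body (76 mm by 85 mm) begins 54 mm behind the grasp point. The pads swing forward as they close: fully open they stand 13 mm farther back than shut.
Start: joints at [-1.271, 0.576, 0.025, 1.437, -0.015, 1.129, -0.057], TCP at [0.253, 0.626, 0.239] pointing down, gripper open.
Joint ranges: [-2.76, 2.76], [-0.34, 2.15], [-1.52, 1.57], [0.19, 2.46], [-1.09, 4.23], [0.17, 1.99], [-2.82, 2.82]. Speed limits (rad/s): [2.22, 2.22, 3.01, 3.01, 3.14, 3.14, 3.14].

INTERFACE

Orientations are given as a unit quaternion [w, x, y, z].
In Python, from bench import ctrl, read_camera, hand_in, spotter gives the robot as it stands.
- The arm moves only by the tool step_arm, never from a script. Its argument "deltas" is a list of rows, each a list of 3 entries, a list of its own where there are three numbers: the shift along the world's x, y, z in mm, then the turn about the world's z in degrees, then the opening, from -1 (shut) to 1 (fully open). A call has 1 to 8 rows; each row shifts and turns the commanded pose from where the row before left it; what a row does not reach is not made up. A row lasts 1/12 s, in which the tool goes at most 41.7 mm and 7.16 degrees, less where a joint would pass 70% of its speed; a pose out of reach is approached as far as the arm can. A call with a gripper value outside its range is refused whole. The fingers move at their own pace and stop on an object; "force" is the grip in N (left out, the last holds). Time passes only in rows, so rows that do not move let the fingers close. It gives the time, the measured TCP pose, the force, the opening and the grip force at its end, in the units of the state.
- ctrl.state(): the state, without advancing time (a new reading comes with each control period).
- read_camera(name): name is "scene" or "top" or "wrist"; returns a dict with "frame" (420x560x3 uint8, red, green, blue), "intrinsics" (3x3 intrinsics, pixels), "k1" (the pictures are not rectified: a ray, as slopes to the right and down, at radius r is drawn at 1 + k1 r^2 times it, then the intrinsics apply), "rvec" (rotation vector, rad) and "tvec" (3), from world to camera coordinates, as OpenCV has them; the wrist camera has in their place "tool_from_camera" (4x4, takes a point from camera to tool coordinates, whose origin is the TCP and whose axes are the flange's). Camera axes: x right, y down, z forward; pixel columns grow to the right and rows downward; lengths in m; the calibration is good to about 2 mm. A picture is of the moment at which its call begins: read the wrist's pose just before it. There is no depth.
- hand_in(): hands the job in; it is judged then, once.
Trained networks look in the newest picture that a camera, given by its name, has taken for a name from the list of things; names that differ only in an ending like _2 or _b are one class to them, and where a whole thing is asked for, a point or a joint stands for the part that bears it (a point fixed in the world has none). Each returns a list of dicts, best first, with "score" (0 to 1); they miss things now and then, are a little off and sometimes report something else, mostly with a low value. They report only what shows in the picture. A call takes as long as a camera call.
- spotter.cut_out(thing, camera): "pixels" (420x560 bool, what is visible of it) and "location" ([column, row] in pixels, amid what is visible of it).
The state is a dict: "t": time; "joints": joint angles; "joint_vel": joint speeds; "joint_efforts": joint torques, N m; "tool_pos": TCP position; "orientation": TCP orientation; "ft_force": force on the tool from outside, world axes, zero at the start; "wrist_torque": the same for the moment, N m; "width": opening from 0.0 (shut) to 1.0 (fully open); "gripper_force": force on a finger pad.
Only numpy, scipy, OpenCV 4.12 (cv2) and the standard library are available. Lean on these libraries where they do the work, as an engineer would, in place of code of your own. Each camera call takes 0.05 s, during which the arm holds its last target. There are 200 camera calls.

TASK

The small desktop whiteboard lies face down on the steel table: while it lies there, flip the kickstand on its back out past its over-centre point so that it snaps fully open. Then raise the board by its carry handle onto its bottom edge and on past vertical, gently, without letting it topple, until it leans back with the kickstand's foot on the table. Finish while still gripping the handle, holding the board at rest on its bottom edge and foot so that it cannot tip while a colleague writes on it; leave the bottles, jar and eraser alone.

Things in the scene. Friction and masses are not known exactly. Their poses are not given: they have to be found in the camera images.
- board: Whiteboard, 0.75 kg: aluminium frame 280 wide x 190 high, blue rubber corners 20 thick, white face, grey back, black handle on top edge. Starts lying on its face. Origin: its middle, at the face side of the corners (table height while lying); +x to the bottom edge, +y along it, +z out of the back. Corners reach x +-98, y +-143, z 0 to 20; frame rails 16 wide, up to z 18; back sheet at z 9 mm.
- handle (a point): Middle of the carry handle's bar: black, round, 16 mm thick, 100 mm long, parallel to the bottom edge, at x = -145, y = 0, z = 22 mm in the board's frame. 39 mm of open space between bar and rubber corners' line; it can be gripped from above and, being round, can swivel in the grip as the board turns. Its two end arms are 116 mm apart. 228 mm above the table once the board stands on its kickstand.
- bottom_edge (a point): Middle of the bottom edge on the back side: x = 98, y = 0, z = 20 mm in the board's frame. The board first tips up about the bottom edge of its face side (x = 98, z = 0) as far as vertical, then leans over about this back edge and stands on it. It rests on the open kickstand when turned 110 degrees from lying, that is leaning back 20 degrees past vertical towards the kickstand.
- kickstand_hinge (a point): Axis of the kickstand in its dark steel hub on the back, at x = -30, y = 0, z = 32 mm in the board's frame; the axis is parallel to the bottom edge.
- kickstand_foot (a point): Centre of the kickstand's foot, a black rubber roller 20 mm in diameter and 22 mm long (parallel to the bottom edge), 120 mm from the hinge axis. Folded, it lies over the bottom rail at x = 90, y = 0, z = 32 mm in the board's frame (22 to 42 mm above the table) and can be pinched by its two ends from above.
- kickstand (a joint): Kickstand, a flat steel strut 14 mm wide with the rubber foot at its end: 0 = folded flat along the back, pointing to the bottom edge; 0.835 rad (48 degrees) = fully open at its stop, the foot having swung away from the back. A toggle spring pulls it shut below about 0.42 rad; above about 0.5 rad it snaps it fully open and keeps it there. 2 N at the foot starts it.
- extract_bottle: Bystander: dark brown capped bottle, 56 mm diameter, 130 mm high, standing. Origin: centre of its underside.
- empty_bottle: Bystander: clear empty glass bottle, 56 mm diameter, 135 mm high, standing. Origin: centre of its underside.
- jar: Bystander: squat glass jar with metal lid, 68 mm diameter, 75 mm high. Origin: centre of its underside.
- eraser: Bystander: blue and grey board eraser 52 x 110 x 30 mm with a white and red marker lying clipped along its top (44 mm high in all). Origin: centre of its underside.

How it is judged:
By the outcome, as a careful person would: the job done as asked, in the order asked, and still so for the second after the job is handed in, while the arm keeps its last pose, push and grip.
It also fails if it takes over 58 s, if anything falls off the work surface, if the arm or the gripper's body presses on something with over 40 N, if the wrist force passes 120 N, or if a joint passes its speed limit or range.

## Working session

There is one attempt and no reset: what is moved stays moved. The work goes in short steps, Python scripts to look and compute and a tool call to move; the robot and the scene stay as the last step left them, time stands still between calls to the robot, and variables do not carry over. Pictures are saved under pics/ and viewed, at most 10 in all, crops included, and the job is handed in when it is done.

Besides the shell and the picture viewer there is one more tool, called after "Request:" by a JSON object that holds its "op" and its "data", one argument or row to a line. step_arm: Moves the arm, as the interface text tells. Its arguments: {"type":"object","properties":{"deltas":{"type":"array"},"force":{"type":"number"}},"required":["deltas"]}

```bash
mkdir -p pics
cat > h.py <<'E'
import numpy as np, cv2
from bench import ctrl, read_camera, hand_in, spotter
from scipy.spatial.transform import Rotation as R
def ray(c,px,st=None):
    K=np.array(c["intrinsics"]);k1=c["k1"]
    p=cv2.undistortPoints(np.array(px,float).reshape(-1,1,2),K,np.array([k1,0,0,0,0.])).reshape(-1,2)
    d=np.c_[p,np.ones(len(p))]
    if "rvec" in c:
        M=cv2.Rodrigues(np.array(c["rvec"],float))[0];t=np.array(c["tvec"],float).ravel()
        return -M.T@t,d@M
    T=np.array(c["tool_from_camera"]);q=st["orientation"]
    W=R.from_quat([q[1],q[2],q[3],q[0]]).as_matrix()
    return W@T[:3,3]+np.array(st["tool_pos"]),d@T[:3,:3].T@W.T
def onz(c,px,z,st=None):
    o,d=ray(c,px,st); z=np.broadcast_to(z,len(d))
    return o+d*((z-o[2])/d[:,2])[:,None]
def save(c,n): cv2.imwrite(f"pics/{n}.png",cv2.cvtColor(c["frame"],cv2.COLOR_RGB2BGR))
E
python3 - <<'E'
from h import *
print(ctrl.state())
for n in("top","scene"):
    c=read_camera(n);save(c,n+"0")
    print(n,ray(c,[[280,210]])[0])
    for t,z in(("board",.015),("handle",.022),("kickstand_foot",.042),("kickstand_hinge",.035),("bottom_edge",.02),("extract_bottle",.1),("empty_bottle",.1),("jar",.07),("eraser",.04)):
        r=spotter.cut_out(t,n)
        for k in r[:2]:print(t,round(k["score"],2),np.round(k["location"]),k["pixels"].sum(),onz(c,[k["location"]],z)[0].round(3))
E
```

```text
{'t': 0.0, 'joints': array([-1.2708031 ,  0.5765306 ,  0.02485319,  1.43790309, -0.01503164,
        1.12898123, -0.05648516]), 'joint_vel': array([ 1.15820771e-03,  3.83681617e-04,  9.84495210e-05, -6.66002082e-04,
        3.85439097e-04,  3.00796604e-04,  1.59382344e-03]), 'joint_efforts': array([ 8.39201330e-04, -7.65764380e+01,  2.25102536e+00, -2.85959047e+01,
        1.53153454e-02,  1.30867676e-02,  7.72256499e-06]), 'tool_pos': array([0.25257483, 0.62549854, 0.23844558]), 'orientation': array([-1.25710502e-04,  1.90707319e-01,  9.81646600e-01, -8.09201997e-04]), 'ft_force': array([0.26364815, 0.55017337, 0.20977333]), 'wrist_torque': array([ 0.00177625, -0.0176947 ,  0.02188886]), 'gripper_force': 0.0, 'width': 0.9991672376142905}
top [0.35088323 0.07884886 0.94207674]
board 0.7 [296. 218.] 11953 [0.551 0.04  0.015]
board 0.3 [188. 267.] 1298 [0.455 0.275 0.015]
handle 0.93 [295. 221.] 11801 [0.544 0.042 0.022]
kickstand_foot 0.7 [306. 209.] 453 [0.565 0.019 0.042]
kickstand_hinge 0.94 [295. 221.] 11595 [0.541 0.043 0.035]
bottom_edge 0.61 [295. 219.] 11684 [0.549 0.042 0.02 ]
extract_bottle 0.97 [439. 254.] 946 [ 0.449 -0.233  0.1  ]
extract_bottle 0.17 [296. 220.] 11698 [0.529 0.044 0.1  ]
jar 0.66 [229. 146.] 1052 [0.703 0.177 0.07 ]
eraser 0.73 [295. 220.] 11900 [0.543 0.043 0.04 ]
scene [ 1.20578309 -0.55461524  0.6378626 ]
board 0.7 [291. 232.] 8911 [0.567 0.034 0.015]
handle 0.89 [291. 232.] 9044 [0.574 0.028 0.022]
handle 0.74 [173. 290.] 2373 [ 0.554 -0.24   0.022]
kickstand_foot 0.86 [280. 232.] 392 [ 0.578 -0.006  0.042]
kickstand_foot 0.49 [133. 253.] 1703 [ 0.435 -0.249  0.042]
kickstand_hinge 0.63 [294. 233.] 8926 [0.593 0.018 0.035]
bottom_edge 0.73 [297. 233.] 9022 [0.581 0.037 0.02 ]
extract_bottle 0.89 [134. 256.] 1780 [ 0.518 -0.281  0.1  ]
empty_bottle 0.81 [170. 291.] 2359 [ 0.636 -0.284  0.1  ]
jar 0.87 [389. 222.] 1437 [0.731 0.138 0.07 ]
eraser 0.93 [330. 173.] 896 [0.484 0.237 0.04 ]
```

```bash
cd pics; python3 -c "
import cv2
a=cv2.imread('top0.png')[90:360,130:490];cv2.imwrite('t1.png',cv2.resize(a,None,fx=2.2,fy=2.2))"
```

```text
(no output)
```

View pics/t1.png

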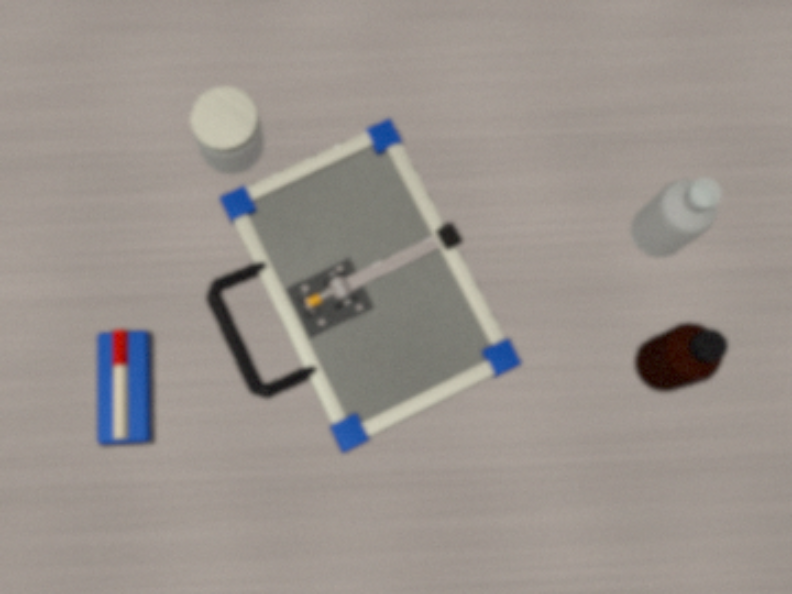

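View pics/scene0.png

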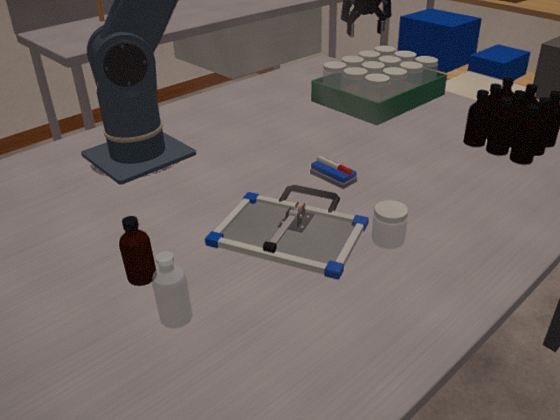

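The views show the board with blue corners at about (238,204), (385,135), (501,357), (350,432) in the crop. The handle bar is mid-left at (240,340) and the foot at (449,236). The eraser lies beyond the handle and the two bottles beyond the bottom edge.

```bash
cat > b.py <<'E'
from h import *
im=cv2.imread("pics/top0.png")
c=read_camera("top")
px=lambda l:np.array(l)/2.2+[130,90]
hsv=cv2.cvtColor(im,cv2.COLOR_BGR2HSV)
m=cv2.inRange(hsv,(100,120,60),(130,255,255))
n,l,s,ce=cv2.connectedComponentsWithStats(m)
P=[]
for q in px([(238,204),(385,135),(501,357),(350,432)]):
    i=1+np.argmin(np.linalg.norm(ce[1:]-q,axis=1));P.append(ce[i]);
W=onz(c,P,.018);print(W.round(4))
ctr=W.mean(0)
ex=(W[1]+W[2]-W[0]-W[3])[:2];ex/=np.linalg.norm(ex)
ey=(W[0]+W[1]-W[2]-W[3])[:2]
print("ctr",ctr,"ex ang",np.degrees(np.arctan2(ex[1],ex[0])),"ey ang",np.degrees(np.arctan2(ey[1],ey[0])),np.linalg.norm(W[0]-W[3]),np.linalg.norm(W[0]-W[1]))
e2=np.array([-ex[1],ex[0]])
f=lambda x,y:ctr[:2]+x*ex+y*e2
print("handle",f(-.145,0),"foot",f(.09,0),"bottom",f(.098,0))
print("handle seen",onz(c,px([(240,340)]),.026),"foot seen",onz(c,px([(449,236)]),.04))
k=px([(55+70,387),(705,193),(708,347),(224,117)])
print(onz(c,k,[.03,.135,.13,.075]))
st=ctrl.state();q=st["orientation"];Wt=R.from_quat([q[1],q[2],q[3],q[0]]).as_matrix();print("tool y",Wt[:,1],np.degrees(np.arctan2(Wt[1,1],Wt[0,1])))
E
python3 b.py
```

```text
[[ 0.6384  0.1655  0.018 ]
 [ 0.7048  0.0138  0.018 ]
 [ 0.4712 -0.0887  0.018 ]
 [ 0.4045  0.0632  0.018 ]]
ctr [0.55472327 0.03845506 0.018     ] ex ang -66.32297268720117 ey ang 23.652642059401042 0.2552667350991838 0.16563816950998655
handle [0.49649409 0.17124949] foot [ 0.59086553 -0.04396907] bottom [ 0.59407817 -0.05129566]
handle seen [[0.49659914 0.16454699 0.026     ]] foot seen [[ 0.5882878  -0.04373203  0.04      ]]
[[ 0.45536298  0.27513275  0.03      ]
 [ 0.59279201 -0.26110398  0.135     ]
 [ 0.45622097 -0.24718332  0.13      ]
 [ 0.70828578  0.1709962   0.075     ]]
tool y [ 3.74500652e-01  9.27226650e-01 -1.78980571e-05] 68.00654652108796
```

Request:
{"op": "step_arm", "data": {
  "deltas": [
    [[14, -28, 0], -1.85, 0.3],
    [[14, -28, 0], -1.85, 0.3],
    [[14, -28, 0], -1.85, 0.3],
    [[14, -28, 0], -1.85, 0.3],
    [[14, -28, 0], -1.85, 0.3],
    [[14, -28, 0], -1.85, 0.3],
    [[14, -28, 0], -1.85, 0.3],
    [[14, -28, 0], -1.85, 0.3]
  ],
  "force": 20
}}

```text
t: 1.72
tool_pos: [0.3653, 0.4005, 0.2395]
orientation: [0.0, 0.316, 0.949, 0.0]
ft_force: [0.4, -0.1, 0.6]
width: 0.65
gripper_force: 0.0
```

Request:
{"op": "step_arm", "data": {
  "deltas": [
    [[14, -28, 0], -1.85, 0.3],
    [[14, -28, 0], -1.85, 0.3],
    [[14, -28, 0], -1.85, 0.3],
    [[14, -28, 0], -1.85, 0.3],
    [[14, -28, 0], -1.85, 0.3],
    [[14, -28, 0], -1.85, 0.3],
    [[14, -28, 0], -1.85, 0.3],
    [[14, -28, 0], -1.85, 0.3]
  ]
}}

```text
t: 2.38
tool_pos: [0.4773, 0.1765, 0.2396]
orientation: [0.0, 0.436, 0.9, 0.0]
ft_force: [0.4, 0.3, 0.3]
width: 0.646
gripper_force: 0.0
```

Request:
{"op": "step_arm", "data": {
  "deltas": [
    [[14, -28, -5], -1.85, 0.3],
    [[14, -28, -10], -1.85, 0.3],
    [[14, -28, -10], -1.85, 0.3],
    [[14, -28, -10], -1.85, 0.3],
    [[14, -28, -10], -1.85, 0.3],
    [[14, -28, -10], -1.85, 0.3],
    [[14, -28, -10], -1.85, 0.3],
    [[14, -28, -10], -1.85, 0.3]
  ]
}}

```text
t: 3.05
tool_pos: [0.5894, -0.0475, 0.1639]
orientation: [0.0, 0.548, 0.836, 0.0]
ft_force: [-0.3, 1.6, -0.4]
width: 0.649
gripper_force: 0.0
```

Request:
{"op": "step_arm", "data": {
  "deltas": [
    [[0, 0, 0], 0, 0.3],
    [[0, 0, 0], 0, 0.3]
  ]
}}

```text
t: 3.22
tool_pos: [0.5888, -0.0482, 0.1636]
orientation: [-0.0, 0.549, 0.836, -0.001]
ft_force: [-0.2, -0.0, 0.1]
width: 0.654
gripper_force: 0.0
```

Run:
```python
from h import *
st=ctrl.state();c=read_camera("wrist");save(c,"w1")
q=st["orientation"];Wt=R.from_quat([q[1],q[2],q[3],q[0]]).as_matrix()
print(st["t"],st["tool_pos"],st["width"],np.degrees(np.arctan2(Wt[1,1],Wt[0,1])),Wt[:,2])
for t,z in(("kickstand_foot",.035),("kickstand",.035),("handle",.022)):
    for k in spotter.cut_out(t,"wrist")[:2]:print(t,round(k["score"],2),k["location"],k["pixels"].sum(),onz(c,[k["location"]],z,st)[0].round(4))
```

```text
3.2167 [ 0.58876472 -0.04821471  0.16363474] 0.6537751073169532 23.41444678934194 [-9.48613527e-04 -8.84854117e-04 -9.99999159e-01]
kickstand_foot 0.72 [290.6, 125.0] 3757 [0.5664 0.0169 0.035 ]
kickstand 0.9 [290.9, 121.7] 3756 [0.5657 0.0192 0.035 ]
kickstand 0.26 [59.4, 339.6] 2937 [ 0.4415 -0.2515  0.035 ]
```

View pics/w1.png

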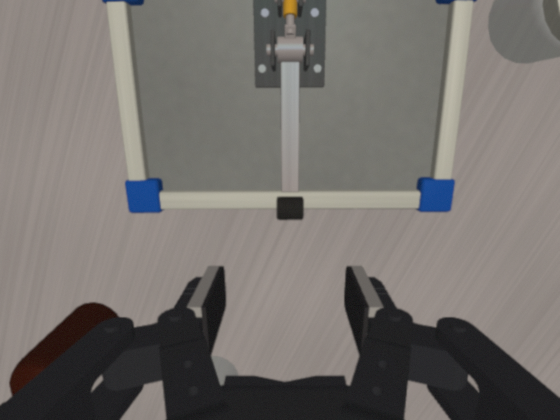

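The wrist view shows the folded foot at pixel (290,207), the hub at (290,48), and the board square to the gripper. The two bottom corners are at (145,195) and (435,195).

Run:
```python
from h import *
st=ctrl.state();c=read_camera("wrist")
P=onz(c,[(290,207),(290,48),(145,196),(436,195)],[.040,.034,.02,.02],st);print(P.round(4))
d=P[0]-P[1];print(np.degrees(np.arctan2(d[1],d[0])));d=P[3]-P[2];print(np.degrees(np.arctan2(d[1],d[0])),np.linalg.norm(d))
print((P[0]-st["tool_pos"])*1000)
```

```text
[[ 0.5916 -0.0381  0.04  ]
 [ 0.5436  0.0703  0.034 ]
 [ 0.4747 -0.0844  0.02  ]
 [ 0.7059  0.018   0.02  ]]
-66.10576445180472
23.892635836571248 0.2528436630125364
[   2.9636716     6.46146848 -124.67215282]
```

Request:
{"op": "step_arm", "data": {
  "deltas": [
    [[1, 4, -20], 0.4, 0.2],
    [[1, 3, -25], 0, 0.2],
    [[0, 0, -25], 0, 0.2],
    [[0, 0, -25], 0, 0.2],
    [[0, 0, -18], 0, 0.2],
    [[0, 0, -12], 0, 0.2],
    [[0, 0, -7], 0, 0.2],
    [[0, 0, 0], 0, 0.2]
  ]
}}

```text
t: 4.13
tool_pos: [0.5903, -0.0385, 0.0315]
orientation: [-0.001, 0.544, 0.839, -0.0]
ft_force: [-0.5, -0.7, 0.3]
width: 0.601
gripper_force: 0.0
```

Request:
{"op": "step_arm", "data": {
  "deltas": [
    [[0, 0, 0], 0, 0],
    [[0, 0, 0], 0, -0.3],
    [[0, 0, 0], 0, -0.6],
    [[0, 0, 0], 0, -0.8],
    [[0, 0, 0], 0, -1],
    [[0, 0, 0], 0, -1],
    [[0, 0, 0], 0, -1]
  ],
  "force": 25
}}

```text
t: 4.72
tool_pos: [0.5909, -0.0394, 0.0336]
orientation: [0.0, 0.545, 0.839, 0.0]
ft_force: [-1.8, -1.3, 5.7]
width: 0.251
gripper_force: 28.8
```

Request:
{"op": "step_arm", "data": {
  "deltas": [
    [[0, 0, 6], 0, -1],
    [[-0.2, 0.5, 6], 0, -1],
    [[-0.3, 0.7, 6], 0, -1],
    [[-0.4, 0.9, 6], 0, -1],
    [[-0.6, 1.3, 5.8], 0, -1],
    [[-0.6, 1.4, 5.8], 0, -1],
    [[-0.8, 1.8, 5.7], 0, -1],
    [[-0.9, 2, 5.6], 0, -1]
  ]
}}

```text
t: 5.38
tool_pos: [0.5869, -0.0301, 0.0798]
orientation: [-0.0, 0.544, 0.839, 0.0]
ft_force: [-0.7, 1.9, -3.4]
width: 0.249
gripper_force: 26.7
```

Request:
{"op": "step_arm", "data": {
  "deltas": [
    [[-2.1, 4.8, 10.8], 0, -1],
    [[-2.5, 5.8, 10.2], 0, -1],
    [[-2.9, 6.7, 9.5], 0, -1],
    [[-2.2, 5, 6], 0, -1],
    [[0, 0, 0], 0, -1]
  ]
}}

```text
t: 5.8
tool_pos: [0.5771, -0.0068, 0.1174]
orientation: [0.0, 0.544, 0.839, 0.001]
ft_force: [-1.4, 0.1, -2.5]
width: 0.248
gripper_force: 26.5
```

Request:
{"op": "step_arm", "data": {
  "deltas": [
    [[0, 0, 0], 0, -0.4],
    [[0, 0, 0], 0, 0],
    [[0, 0, 0], 0, 0.3],
    [[0, 0, 0], 0, 0.3],
    [[0, 0, 10], 0, 0.3],
    [[0, 0, 25], 0, 0.3],
    [[0, 0, 30], 0, 0.3],
    [[0, 0, 30], 0, 0.3]
  ]
}}

```text
t: 6.47
tool_pos: [0.5769, -0.0086, 0.212]
orientation: [-0.0, 0.545, 0.839, -0.001]
ft_force: [1.8, 0.2, 0.0]
width: 0.649
gripper_force: 0.0
```

Request:
{"op": "step_arm", "data": {
  "deltas": [
    [[-5, 11, 10], -7, 0.3],
    [[-5, 11, 0], -7, 0.2],
    [[-5, 11, 0], -7, 0.1],
    [[-5, 11, 0], -7, 0],
    [[-5, 11, 0], -7, 0],
    [[-5, 11, 0], -7, 0],
    [[-5, 11, 0], -7, 0],
    [[-5, 11, 0], -7, 0]
  ]
}}

```text
t: 7.13
tool_pos: [0.5371, 0.0801, 0.2214]
orientation: [-0.0, 0.876, 0.482, 0.0]
ft_force: [-0.1, 0.1, -0.6]
width: 0.5
gripper_force: 0.0
```

Request:
{"op": "step_arm", "data": {
  "deltas": [
    [[-8, 18, 0], -7, 0],
    [[-8, 18, 0], -7, 0],
    [[-8, 18, 0], -7, 0],
    [[-8, 17, 0], -7, 0],
    [[-8, 17, 0], -6, 0],
    [[0, 0, 0], 0, 0],
    [[0, 0, 0], 0, 0]
  ]
}}

```text
t: 7.72
tool_pos: [0.497, 0.1688, 0.221]
orientation: [-0.0, 0.978, 0.21, 0.0]
ft_force: [0.1, -0.3, 0.0]
width: 0.499
gripper_force: 0.0
```

Run:
```python
from h import *
st=ctrl.state();c=read_camera("wrist");s=read_camera("scene");save(c,"w2");save(s,"s2")
q=st["orientation"];Wt=R.from_quat([q[1],q[2],q[3],q[0]]).as_matrix()
print(st["t"],st["tool_pos"],st["width"],np.degrees(np.arctan2(Wt[1,1],Wt[0,1])),st["joints"])
a=cv2.resize(s["frame"][150:350,170:420],(500,400));cv2.imwrite("pics/m2.png",np.hstack([cv2.resize(c["frame"],None,fx=.5,fy=.5) if 0 else cv2.resize(c["frame"],(400,300)).repeat(1,0),cv2.resize(a,(375,300))])[:,:,::-1])
```

```text
7.7167 [0.49701514 0.16880201 0.22098129] 0.49881267120837286 -65.78532038586701 [-0.94879092  0.48038405  0.80285696  1.87526913 -0.41737572  0.9617091
 -1.10566429]
```

View pics/m2.png

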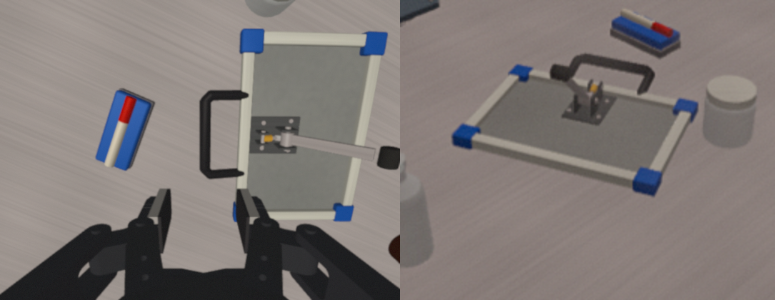

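The kickstand stands open, with its foot well off the back. In the wrist half (400x300) the handle bar runs from (206,95) to (206,177), with its middle at about (206,135), or (288,189) at full size.

Run:
```python
from h import *
st=ctrl.state();c=read_camera("wrist")
P=onz(c,np.array([(206,135),(206,95),(206,177),(252,41),(238,212),(375,43),(343,212)])*1.4,[.026]*3+[.02]*4,st);print(P.round(4))
d=P[1]-P[2];print(np.degrees(np.arctan2(d[1],d[0])),(P[0]-st["tool_pos"])*1000)
from scipy.spatial.transform import Rotation
g=cv2.cvtColor(c["frame"],cv2.COLOR_RGB2GRAY)
row=g[189,230:360];print(row)
```

```text
[[ 0.5043  0.166   0.026 ]
 [ 0.5546  0.1886  0.026 ]
 [ 0.446   0.1397  0.026 ]
 [ 0.6417  0.1619  0.02  ]
 [ 0.4097  0.0671  0.02  ]
 [ 0.7095  0.0113  0.02  ]
 [ 0.4783 -0.09    0.02  ]]
24.231036587122215 [   6.62496901   -1.06910427 -195.14982538]
[155 155 154 154 154 153 155 155 154 154 153 153 151 152 151 151 150 151
 152 152 152 152 151 150 152 152 152 151 152 153 153 155 154 154 154 153
 152 150 151 151 149 151 150 151 151 150 139  99  55  34  35  35  41  46
  47  46  40  33  31  30  26  31  72 126 145 149 149 150 149 149 149 151
 150 150 151 150 150 150 149 149 149 149 149 150 150 150 153 153 153 152
 153 152 153 153 151 151 152 149 151 150 147 138 134 153 175 189 192 189
 188 189 188 187 186 185 182 180 178 155 108  79  75  77  75  74  76  76
  75  75  75  75]
```

Request:
{"op": "step_arm", "data": {
  "deltas": [
    [[1, 0, -25], 0, 0],
    [[1, 0, -35], 0, 0],
    [[0, 0, -35], 0, 0],
    [[0, 0, -35], 0, 0],
    [[0, 0, -32], 0, 0],
    [[0, 0, -22], 0, 0],
    [[0, 0, -12], 0, 0],
    [[0, 0, -9], 0, 0]
  ]
}}

```text
t: 8.53
tool_pos: [0.4993, 0.1663, 0.0143]
orientation: [0.0, 0.978, 0.207, -0.001]
ft_force: [-0.9, 0.0, 0.6]
width: 0.503
gripper_force: 0.0
```

Request:
{"op": "step_arm", "data": {
  "deltas": [
    [[0, 0, 0], 0, -0.2],
    [[0, 0, 0], 0, -0.4],
    [[0, 0, 0], 0, -0.6],
    [[0, 0, 0], 0, -0.8],
    [[0, 0, 0], 0, -1],
    [[0, 0, 0], 0, -1],
    [[0, 0, 0], 0, -1]
  ],
  "force": 40
}}

```text
t: 9.12
tool_pos: [0.5, 0.1678, 0.0168]
orientation: [-0.0, 0.978, 0.208, 0.001]
ft_force: [-0.2, -1.6, 6.9]
width: 0.17
gripper_force: 39.4
```

Run:
```python
import numpy as np
def h(p):
    p=np.radians(p)
    if p<=np.pi/2+1e-9:return np.array([98-243*np.cos(p)+22*np.sin(p),243*np.sin(p)+22*np.cos(p)])
    return np.array([118-243*np.cos(p)+2*np.sin(p),243*np.sin(p)+2*np.cos(p)])
a=[0]+list(np.arange(3,61,3.))+list(np.arange(62,111,2.))
u=np.array([.404,-.915])
last=np.zeros(3)
for i,p in enumerate(a[1:]):
    d=h(p)-h(0);w=np.array([*(u*d[0]),d[1]]);s=np.round(w-last,1);last=last+s
    print(p,s.tolist(),(last+[500,167.8,16.8]).round(0).tolist())
```

```text
3.0 [0.6, -1.4, 12.7] [501.0, 166.0, 30.0]
6.0 [0.9, -1.9, 12.6] [502.0, 164.0, 42.0]
9.0 [1.1, -2.6, 12.4] [503.0, 162.0, 54.0]
12.0 [1.4, -3.1, 12.3] [504.0, 159.0, 67.0]
15.0 [1.6, -3.8, 12.1] [506.0, 155.0, 79.0]
18.0 [2.0, -4.3, 11.9] [508.0, 151.0, 91.0]
21.0 [2.1, -4.9, 11.6] [510.0, 146.0, 102.0]
24.0 [2.4, -5.4, 11.3] [512.0, 140.0, 114.0]
27.0 [2.6, -6.0, 11.0] [515.0, 134.0, 125.0]
30.0 [2.9, -6.5, 10.7] [518.0, 128.0, 135.0]
33.0 [3.1, -6.9, 10.2] [521.0, 121.0, 146.0]
36.0 [3.3, -7.5, 9.8] [524.0, 114.0, 155.0]
39.0 [3.5, -7.9, 9.4] [528.0, 106.0, 165.0]
42.0 [3.7, -8.4, 8.9] [531.0, 97.0, 174.0]
45.0 [3.8, -8.8, 8.5] [535.0, 88.0, 182.0]
48.0 [4.1, -9.1, 7.9] [539.0, 79.0, 190.0]
51.0 [4.2, -9.6, 7.4] [543.0, 70.0, 198.0]
54.0 [4.4, -9.8, 6.8] [548.0, 60.0, 204.0]
57.0 [4.5, -10.2, 6.3] [552.0, 50.0, 211.0]
60.0 [4.6, -10.5, 5.6] [557.0, 39.0, 216.0]
62.0 [3.1, -7.1, 3.5] [560.0, 32.0, 220.0]
64.0 [3.2, -7.3, 3.2] [563.0, 25.0, 223.0]
66.0 [3.3, -7.3, 2.8] [566.0, 18.0, 226.0]
68.0 [3.2, -7.4, 2.6] [570.0, 10.0, 228.0]
70.0 [3.3, -7.5, 2.4] [573.0, 3.0, 231.0]
72.0 [3.4
[... 195 characters left out ...]
 -36.0, 238.0]
82.0 [3.4, -7.7, 0.6] [593.0, -43.0, 239.0]
84.0 [3.4, -7.8, 0.3] [597.0, -51.0, 239.0]
86.0 [3.5, -7.8, -0.1] [600.0, -59.0, 239.0]
88.0 [3.4, -7.8, -0.3] [604.0, -67.0, 238.0]
90.0 [3.5, -7.8, -0.6] [607.0, -75.0, 238.0]
92.0 [3.4, -7.7, -0.2] [610.0, -82.0, 238.0]
94.0 [3.4, -7.8, -0.5] [614.0, -90.0, 237.0]
96.0 [3.4, -7.7, -0.8] [617.0, -98.0, 236.0]
98.0 [3.4, -7.7, -1.1] [621.0, -106.0, 235.0]
100.0 [3.4, -7.7, -1.4] [624.0, -113.0, 234.0]
102.0 [3.4, -7.6, -1.7] [628.0, -121.0, 232.0]
104.0 [3.3, -7.5, -2.0] [631.0, -128.0, 230.0]
106.0 [3.3, -7.5, -2.3] [634.0, -136.0, 228.0]
108.0 [3.3, -7.4, -2.5] [637.0, -143.0, 225.0]
110.0 [3.2, -7.3, -2.8] [641.0, -151.0, 223.0]
```

Request:
{"op": "step_arm", "data": {
  "deltas": [
    [[0.3, -0.7, 6.4], 0, -1],
    [[0.3, -0.7, 6.3], 0, -1],
    [[0.9, -1.9, 12.6], 0, -1],
    [[1.1, -2.6, 12.4], 0, -1],
    [[1.4, -3.1, 12.3], 0, -1],
    [[1.6, -3.8, 12.1], 0, -1],
    [[2.0, -4.3, 11.9], 0, -1]
  ]
}}

```text
t: 9.7
tool_pos: [0.506, 0.1513, 0.0907]
orientation: [-0.001, 0.978, 0.208, -0.001]
ft_force: [-1.1, 1.5, -3.7]
width: 0.171
gripper_force: 39.0
```

Request:
{"op": "step_arm", "data": {
  "deltas": [
    [[2.1, -4.9, 11.6], 0, -1],
    [[2.4, -5.4, 11.3], 0, -1],
    [[2.6, -6.0, 11.0], 0, -1],
    [[2.9, -6.5, 10.7], 0, -1],
    [[3.1, -6.9, 10.2], 0, -1],
    [[3.3, -7.5, 9.8], 0, -1],
    [[3.5, -7.9, 9.4], 0, -1]
  ]
}}

```text
t: 10.28
tool_pos: [0.5269, 0.1051, 0.1647]
orientation: [-0.0, 0.978, 0.208, -0.0]
ft_force: [-1.1, 3.2, -2.2]
width: 0.166
gripper_force: 39.1
```

Request:
{"op": "step_arm", "data": {
  "deltas": [
    [[3.7, -8.4, 8.9], 0, -1],
    [[3.8, -8.8, 8.5], 0, -1],
    [[4.1, -9.1, 7.9], 0, -1],
    [[4.2, -9.6, 7.4], 0, -1],
    [[4.4, -9.8, 6.8], 0, -1],
    [[4.5, -10.2, 6.3], 0, -1],
    [[4.6, -10.5, 5.6], 0, -1],
    [[0, 0, 0], 0, -1]
  ]
}}

```text
t: 10.95
tool_pos: [0.5573, 0.0378, 0.2182]
orientation: [-0.001, 0.978, 0.207, 0.002]
ft_force: [-7.6, 9.9, 18.6]
width: 0.166
gripper_force: 41.7
```

Request:
{"op": "step_arm", "data": {
  "deltas": [
    [[3.1, -7.1, 3.5], 0, -1],
    [[3.2, -7.3, 3.2], 0, -1],
    [[3.3, -7.3, 2.8], 0, -1],
    [[3.2, -7.4, 2.6], 0, -1],
    [[3.3, -7.5, 2.4], 0, -1],
    [[3.4, -7.6, 2.0], 0, -1],
    [[0, 0, 0], 0, -1]
  ]
}}

```text
t: 11.53
tool_pos: [0.5775, -0.0075, 0.235]
orientation: [0.0, 0.978, 0.207, 0.003]
ft_force: [-5.3, 5.3, 22.5]
width: 0.171
gripper_force: 43.9
```

Run:
```python
from h import *
s=read_camera("scene");st=ctrl.state();print(st["ft_force"],st["tool_pos"],st["t"])
cv2.imwrite("pics/s3.png",cv2.resize(s["frame"][30:350,90:450],(720,640))[40:,:,::-1])
```

```text
[-5.37966741  5.58532088 22.9656734 ] [ 0.57725915 -0.00683227  0.23480828] 11.5833
```

View pics/s3.png

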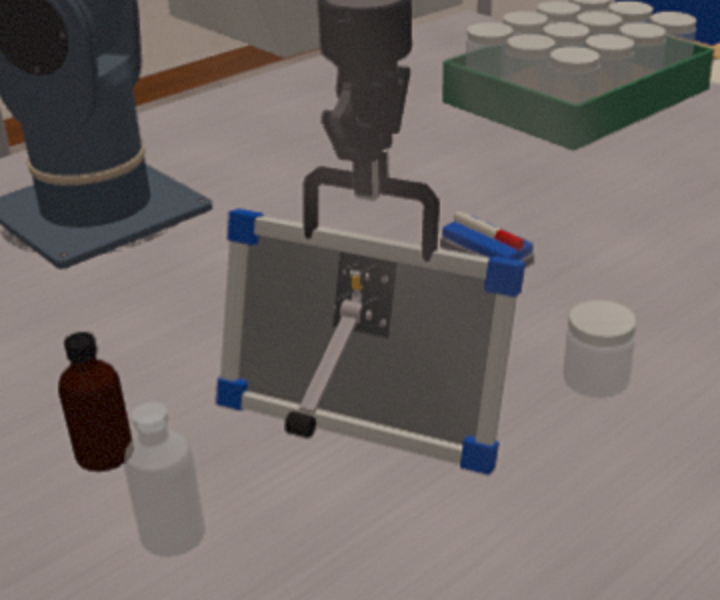

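At about 70 degrees the board is square in the grip with the kickstand open and its bottom edge on the table, clear of the bottles. The push down is a bit high at 22 N, so I'll ease up 3 mm before going on.

Request:
{"op": "step_arm", "data": {
  "deltas": [
    [[0, 0, 1.5], 0, -1],
    [[0, 0, 1.5], 0, -1],
    [[3.4, -7.6, 1.8], 0, -1],
    [[3.3, -7.7, 1.4], 0, -1],
    [[0, 0, 0], 0, -1]
  ]
}}

```text
t: 12.0
tool_pos: [0.5837, -0.0229, 0.2389]
orientation: [0.001, 0.978, 0.207, 0.001]
ft_force: [0.1, 3.5, 6.6]
width: 0.163
gripper_force: 42.3
```

Request:
{"op": "step_arm", "data": {
  "deltas": [
    [[3.5, -7.7, 1.2], 0, -1],
    [[3.4, -7.8, 0.8], 0, -1],
    [[3.4, -7.7, 0.6], 0, -1],
    [[3.4, -7.8, 0.3], 0, -1],
    [[0, 0, 0], 0, -1]
  ]
}}

```text
t: 12.42
tool_pos: [0.5973, -0.0543, 0.2417]
orientation: [0.001, 0.978, 0.207, 0.001]
ft_force: [1.9, 2.5, 7.1]
width: 0.166
gripper_force: 43.4
```

Request:
{"op": "step_arm", "data": {
  "deltas": [
    [[3.5, -7.8, 0.0], 0, -1],
    [[3.4, -7.8, -0.2], 0, -1],
    [[3.5, -7.8, -0.4], 0, -1],
    [[1.7, -3.8, 0], 0, -1],
    [[0, 0, 0], 0, -1]
  ]
}}

```text
t: 12.83
tool_pos: [0.6087, -0.0803, 0.2404]
orientation: [0.001, 0.978, 0.207, 0.001]
ft_force: [2.5, 2.1, 6.6]
width: 0.167
gripper_force: 44.4
```

Request:
{"op": "step_arm", "data": {
  "deltas": [
    [[1.7, -3.9, -0.1], 0, -1],
    [[1.7, -3.9, -0.2], 0, -1],
    [[1.7, -3.9, -0.3], 0, -1],
    [[1.7, -3.9, -0.3], 0, -1],
    [[1.7, -3.9, -0.4], 0, -1],
    [[1.7, -3.8, -0.4], 0, -1],
    [[1.7, -3.8, -0.5], 0, -1],
    [[0, 0, 0], 0, -1]
  ]
}}

```text
t: 13.5
tool_pos: [0.62, -0.1063, 0.2381]
orientation: [0.0, 0.978, 0.208, 0.0]
ft_force: [-0.2, 1.2, 6.9]
width: 0.163
gripper_force: 45.1
```

Request:
{"op": "step_arm", "data": {
  "deltas": [
    [[1.7, -3.8, -0.6], 0, -1],
    [[1.7, -3.8, -0.7], 0, -1],
    [[1.7, -3.8, -0.7], 0, -1],
    [[1.7, -3.8, -0.8], 0, -1],
    [[1.7, -3.8, -0.9], 0, -1],
    [[0, 0, 0], 0, -1]
  ]
}}

```text
t: 14.0
tool_pos: [0.6285, -0.1258, 0.234]
orientation: [0.0, 0.978, 0.208, -0.0]
ft_force: [0.8, -0.8, 4.4]
width: 0.17
gripper_force: 45.8
```

Request:
{"op": "step_arm", "data": {
  "deltas": [
    [[1.7, -3.8, -1.0], 0, -1],
    [[1.6, -3.7, -1.0], 0, -1],
    [[1.6, -3.7, -1.1], 0, -1],
    [[1.6, -3.7, -1.2], 0, -1],
    [[0, 0, 0], 0, -1]
  ]
}}

```text
t: 14.42
tool_pos: [0.6351, -0.1407, 0.23]
orientation: [0.001, 0.978, 0.208, 0.0]
ft_force: [0.1, -0.2, 6.3]
width: 0.169
gripper_force: 46.4
```

Run:
```python
from h import *
s=read_camera("scene");st=ctrl.state();print(st["ft_force"],st["tool_pos"],st["t"])
cv2.imwrite("pics/s4.png",cv2.resize(s["frame"][120:330,130:430],(800,560),interpolation=cv2.INTER_CUBIC)[:,:,::-1])
```

```text
[ 0.51364515 -0.62960836  5.66090492] [ 0.63500136 -0.14038619  0.23005766] 14.4667
```

View pics/s4.png

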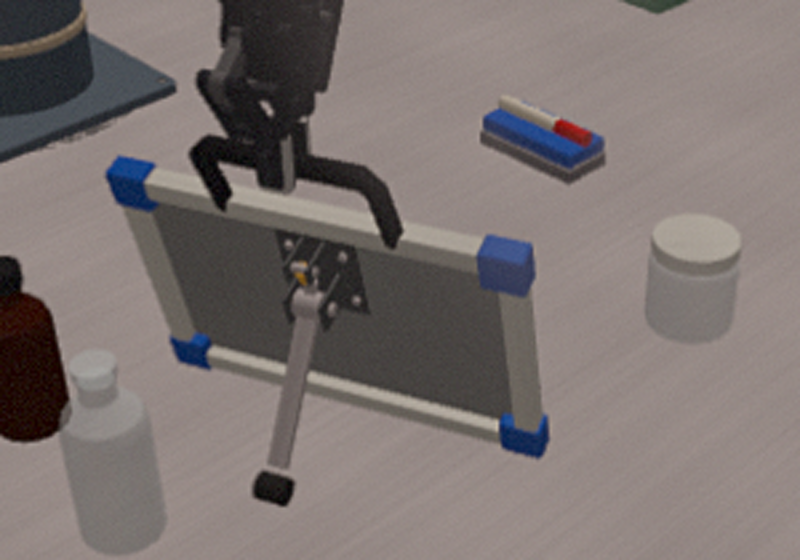

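The board leans back towards the open kickstand, and its foot, at (273,487) in the crop, is close to the table and clear of the clear bottle. I'll close the last couple of degrees in small steps.

Request:
{"op": "step_arm", "data": {
  "deltas": [
    [[1.2, -2.7, -1.0], 0, -1],
    [[1.2, -2.7, -1.0], 0, -1],
    [[0, 0, 0], 0, -1]
  ]
}}

```text
t: 14.72
tool_pos: [0.6375, -0.1461, 0.2281]
orientation: [0.001, 0.978, 0.208, 0.0]
ft_force: [0.3, -0.8, 5.6]
width: 0.168
gripper_force: 46.7
```

Request:
{"op": "step_arm", "data": {
  "deltas": [
    [[0.8, -1.8, -0.8], 0, -1],
    [[0.8, -1.8, -0.8], 0, -1],
    [[0, 0, 0], 0, -1]
  ]
}}

```text
t: 14.97
tool_pos: [0.6391, -0.1496, 0.2268]
orientation: [0.001, 0.978, 0.208, 0.0]
ft_force: [-0.9, -1.9, 8.0]
width: 0.172
gripper_force: 46.9
```

Request:
{"op": "step_arm", "data": {
  "deltas": [
    [[0.8, -1.8, -0.7], 0, -1],
    [[0.8, -1.8, -0.7], 0, -1],
    [[0, 0, 0], 0, -1]
  ]
}}

```text
t: 15.22
tool_pos: [0.6407, -0.1532, 0.2255]
orientation: [0.001, 0.978, 0.208, 0.0]
ft_force: [0.3, -1.4, 8.8]
width: 0.171
gripper_force: 47.0
```

Request:
{"op": "step_arm", "data": {
  "deltas": [
    [[0.8, -1.8, -0.7], 0, -1],
    [[0.8, -1.8, -0.7], 0, -1],
    [[0, 0, 0], 0, -1]
  ]
}}

```text
t: 15.47
tool_pos: [0.6423, -0.1569, 0.2239]
orientation: [0.001, 0.978, 0.208, 0.0]
ft_force: [1.0, -2.0, 8.1]
width: 0.167
gripper_force: 47.2
```

Run:
```python
from h import *
s=read_camera("scene");st=ctrl.state();print(st["ft_force"],st["tool_pos"],st["t"],st["wrist_torque"])
cv2.imwrite("pics/s5.png",cv2.resize(s["frame"][140:320,160:350],(612,580),interpolation=cv2.INTER_CUBIC)[:,:,::-1])
for k in spotter.cut_out("kickstand_foot","scene")[:2]:print(k["score"],k["location"],k["pixels"].sum(),onz(s,[k["location"]],.01))
```

```text
[ 0.21588159 -2.06745529  6.18356363] [ 0.6422661  -0.15677153  0.2239692 ] 15.5167 [-0.14058383  0.06929963 -0.11911334]
0.72 [237.0, 275.5] 851 [[ 0.59105659 -0.1258148   0.01      ]]
```

View pics/s5.png

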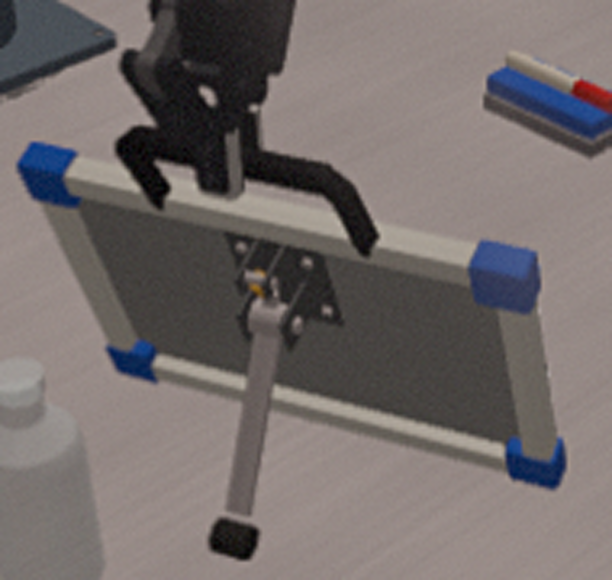

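```bash
cat > fit.py <<'E'
from h import *
from scipy.optimize import least_squares
s=read_camera("scene");K=np.array(s["intrinsics"])
off=np.array([160,140]);sc=np.array([612/190,580/180])
px=np.array([(48,170),(505,275),(133,360),(537,463),(267,316),(234,537)])/sc+off
B=np.array([[-86,-131,14],[-86,131,14],[90,-131,20],[90,131,20],[-30,0,32],[50.5,0,121]])/1000.
print(onz(s,px[2:4],.01).round(4),onz(s,px[5:],.01).round(4))
def pts(p):
    x,y,yaw,phi=p   # x,y = back edge middle on table
    r=B-[.098,0,.02]
    u=r[:,0]*np.cos(phi)+r[:,2]*np.sin(phi); z=-r[:,0]*np.sin(phi)+r[:,2]*np.cos(phi); v=r[:,1]
    c,si=np.cos(yaw),np.sin(yaw)
    return np.c_[x+u*c-v*si,y+u*si+v*c,z]
def f(p):
    q=cv2.projectPoints(pts(p),np.array(s["rvec"],float),np.array(s["tvec"],float),K,np.array([s["k1"],0,0,0,0.]))[0].reshape(-1,2)
    return (q-px).ravel()
r=least_squares(f,[.6,-.07,np.radians(-66),np.radians(108)],loss="soft_l1")
print(r.x[:2],np.degrees(r.x[2:]),f(r.x).round(1));print(pts(r.x)[-1])
h=np.array([-.243,.002]);ph=r.x[3];u=h[0]*np.cos(ph)+h[1]*np.sin(ph)
print("handle",r.x[0]+u*np.cos(r.x[2]),r.x[1]+u*np.sin(r.x[2]),-h[0]*np.sin(ph)+h[1]*np.cos(ph))
E
python3 fit.py
```

```text
[[ 0.4852 -0.1314  0.01  ]
 [ 0.7227 -0.0242  0.01  ]] [[ 0.6506 -0.1828  0.01  ]]
[ 0.60219995 -0.07559931] [-66.51787502 110.22460236] [-1.2  0.5 -0.4  0.3 -0.   0.3 -0.4  1.7  1.3 -1.2  0.9 -2.5]
[ 0.64650649 -0.17758436  0.00965556]
handle 0.6364207756354484 -0.15436900424282876 0.22732635200447207
```

Request:
{"op": "step_arm", "data": {
  "deltas": [
    [[0.8, -1.8, -0.8], 0, -1],
    [[0.4, -0.9, -0.6], 0, -1],
    [[0, 0, 0], 0, -1],
    [[0, 0, 0], 0, -1]
  ]
}}

```text
t: 15.95
tool_pos: [0.6435, -0.1595, 0.2229]
orientation: [0.001, 0.978, 0.208, 0.0]
ft_force: [0.5, -1.9, 8.7]
width: 0.163
gripper_force: 47.3
```

Request:
{"op": "step_arm", "data": {
  "deltas": [
    [[0, 0, -1], 0, -1],
    [[0, 0, -1], 0, -1],
    [[0, 0, 0], 0, -1],
    [[0, 0, 0], 0, -1]
  ]
}}

```text
t: 16.28
tool_pos: [0.6441, -0.161, 0.2219]
orientation: [0.002, 0.978, 0.207, 0.001]
ft_force: [0.8, -4.9, 12.1]
width: 0.166
gripper_force: 48.1
```

Run:
```python
from h import *
st=ctrl.state();print(st["ft_force"],st["tool_pos"],st["t"])
s=read_camera("scene");t=read_camera("top");w=read_camera("wrist")
a=cv2.imread("pics/s5.png")
b=cv2.resize(s["frame"][230:320,180:350],(780,413),interpolation=cv2.INTER_CUBIC)[:,:,::-1]
c=cv2.resize(t["frame"][150:310,200:440],(780//2,260),interpolation=cv2.INTER_CUBIC)[:,:,::-1]
d=cv2.resize(w["frame"],(347,260))[:,:,::-1]
o=np.zeros((600,780,3),np.uint8);o[:340]=cv2.resize(b,(780,340));o[340:,:390]=c;o[340:,390:737]=d
cv2.imwrite("pics/m6.png",o)
```

```text
[ 0.79756393 -4.87707412 12.1426612 ] [ 0.64413014 -0.16098391  0.22186674] 16.2833
```

View pics/m6.png

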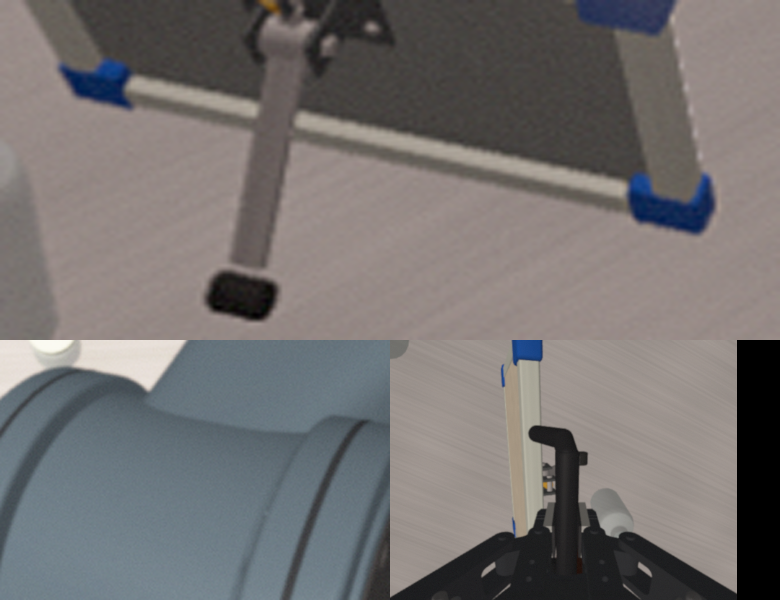

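Request:
{"op": "step_arm", "data": {
  "deltas": [
    [[0.8, -1.8, 0], 0, -1],
    [[0.8, -1.8, 0], 0, -1],
    [[0, 0, 0], 0, -1],
    [[0, 0, 0], 0, -1]
  ]
}}

```text
t: 16.77
tool_pos: [0.6451, -0.1623, 0.2215]
orientation: [0.0, 0.978, 0.208, 0.001]
ft_force: [-3.8, 2.6, 15.5]
width: 0.166
gripper_force: 48.4
```

Request:
{"op": "step_arm", "data": {
  "deltas": [
    [[0, 0, 0], 0, -1],
    [[0, 0, 0], 0, -1],
    [[0, 0, 0], 0, -1],
    [[0, 0, 0], 0, -1],
    [[0, 0, 0], 0, -1],
    [[0, 0, 0], 0, -1],
    [[0, 0, 0], 0, -1],
    [[0, 0, 0], 0, -1]
  ]
}}

```text
t: 17.43
tool_pos: [0.645, -0.1623, 0.2215]
orientation: [0.0, 0.978, 0.208, 0.001]
ft_force: [-2.8, 0.6, 14.2]
width: 0.167
gripper_force: 48.4
```

Run:
```python
from h import *
st=ctrl.state();print(st["ft_force"],st["tool_pos"],st["t"])
s=read_camera("scene");cv2.imwrite("pics/s7.png",cv2.resize(s["frame"][140:320,160:350],(612,580),interpolation=cv2.INTER_CUBIC)[:,:,::-1])
```

```text
[-2.76889271  0.61178997 14.22727619] [ 0.64497569 -0.16231585  0.22152232] 17.4333
```

View pics/s7.png

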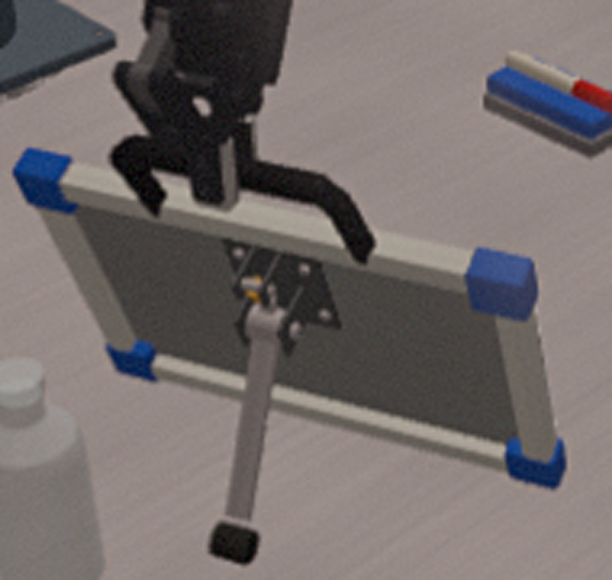

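The foot moved down slightly, from (234,537) to (234,542), while the bottom corners stayed put. The board is now steady and carries about 14 N of downward push.

```bash
python3 -c "
from h import *
print(hand_in())"
```

```text
the job is handed in; nothing more can be done
None
```

The job is handed in: the kickstand is snapped open, and the board leans back about 20 degrees on its bottom edge and foot. The gripper still holds the handle with a light push (about 14 N down), and I never touched the bottles, jar or eraser.

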